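# Load the centrifuge rotor in balanced pairs

### The arm

A 6-joint arm with a two-finger parallel gripper is mounted at the origin on the work surface. World frame = base frame: x ahead of the robot, y to its left, z up, the work surface at z = 0. Lengths are in mm, angles in rad, forces in N, time in s.
With the tool pointing down it reaches from about 350 to 975 mm from the base axis. Payload 7.1 kg.
Tool frame: the origin (TCP) lies midway between the tips of the shut fingers; the grasp point (between the pads) lies ctrl.tcp_to_grasp behind it (ctrl.tcp_to_grasp is the distance from the TCP to the grasp point, in mm); z points along the fingers, y is the direction in which the jaws open and shut (so a half turn about z gives the same grasp; the last joint's range is limited). The gripper opens to 88 mm and grips with 3 to 60 N. Pads are 20 mm wide; open, the fingers measure 115 mm over their backs; the gripper's body (75 mm by 178 mm) begins 61 mm behind the grasp point.
Start: joints at [1.131, 0.423, 1.63, -0, 1.089, -0.019], TCP at [255.274, 570.473, 222.675] pointing down, gripper open.
Joint ranges: [-3, 3], [-0.9, 2.11], [0.09, 2.58], [-1.31, 4.45], [0.11, 2.69], [-2.54, 2.54]. Speed limits (rad/s): [2.39, 2.39, 3.01, 3.14, 3.14, 3.14].

### API

Orientations are given as a rotation vector (axis times angle).
In Python, from workcell import ctrl gives the robot as it stands.
- The arm moves only by the tool play_rows, never from a script. Its argument "increments" is text: rows parted by semicolons, each of 5 numbers parted by spaces: the opening, from 0 (shut) to 1 (fully open), then the shift along the world's x, y, z in m, then the turn about the world's z in degrees. A call has 1 to 20 rows; each row shifts and turns the commanded pose from where the row before left it; what a row does not reach is not made up. A row lasts 1/10 s, in which the tool goes at most 50 mm and 8.59 degrees, less where a joint would pass 70% of its speed; a pose out of reach is approached as far as the arm can. A call is refused whole if a number of a shift passes 0.05 or a number of a turn 8.59, either way. A call with a gripper value outside its range is refused whole. The fingers move at their own pace and stop on an object; the grip force is fixed at half the most. Time passes only in rows, so rows that do not move let the fingers close. It gives the time, the measured TCP pose, the force and the opening at its end, in the units of the state.
- ctrl.get_obs(): the state, without advancing time (a new reading comes with each control period).
- ctrl.get_image(name): name is "side" or "top"; returns a dict with "img" (400x640x3 uint8, red, green, blue), "range_z" (400x640 float32, mm along the optical axis (not along the pixel's ray), 0 where there is no reading), "vertical_fov" (degrees; the focal length in pixels is half the picture's height over the tangent of half this angle, whatever the lens; pixels are square), "cx", "cy" (the principal point, pixels), "origin" and "attitude" of the camera in the world. Camera axes: x right, y down, z forward; pixel columns grow to the right and rows downward; lengths in mm; the calibration is good to about 2 mm. A picture is of the moment at which its call begins.
- ctrl.close_job(): hands the job in, once; it reports no verdict.
The state is a dict: "t": time; "qpos": joint angles; "qvel": joint speeds; "joint_torque": joint torques, N m; "ee_pos": TCP position; "orientation": TCP orientation; "ft_force": force on the tool from outside, world axes, zero at the start; "moment": the same for the moment, N m; "width": finger opening in mm.
Only numpy, scipy, OpenCV 4.12 (cv2) and the standard library are available. Lean on these libraries where they do the work, as an engineer would, in place of code of your own. Each camera call takes 0.05 s, during which the arm holds its last target. There are 200 camera calls.

### The job

Load the centrifuge rotor so that it will run balanced: take the four bottles that stand on the bench and put them in the four empty buckets, so that every bottle faces its own kind straight across the hub: tall bottle opposite tall bottle, squat jar opposite squat jar, and the two medium bottles opposite each other. Lower each one upright to the floor of its bucket before letting go (do not drop it). Leave the two bottles already in the rotor in their buckets, and do not disturb the wash bottle or the beaker.

Things in the scene. Friction and masses are not known exactly. Their poses are not given: they have to be found in the camera images.
- rotor: Six-place rotor on a fixed stand, 283 mm across. Origin: hub axis at bench height, z up. Six round buckets centred 105 mm from the axis at 0, 60 .. 300 deg from its x axis: bore 54 mm, flared to 64 at the mouth; inner floor 26 mm, rim 76 mm over the bench (so hold bottles over 50 mm up, by the cap). Hub nut 88 mm high. Two buckets 120 deg apart start filled: one tall bottle, one squat jar.
- tall_in_c (a point): Tall bottle, 145 mm high: round body 42 mm across up to 85 mm, long sloping shoulder, small cap 26 mm across (top 25 mm). Amber, white label, white cap; about 0.1 kg. Stands in a rotor bucket at the start and stays there. The point: its axis, half-way up (72.5 mm above its base); z is its axis, up.
- tall_out_c (a point): Tall bottle, 145 mm high: round body 42 mm across up to 85 mm, long sloping shoulder, small cap 26 mm across (top 25 mm). Amber, white label, white cap; about 0.1 kg. Starts upright on the bench; goes into the rotor. The point: its axis, half-way up (72.5 mm above its base); z is its axis, up.
- squat_in_c (a point): Squat wide-mouth jar, 90 mm high: round body 42 mm across under a broad lid 46 mm across (top 25 mm); from above only the lid shows. Amber, white label, white cap; about 0.1 kg. Stands in a rotor bucket at the start and stays there. The point: its axis, half-way up (45 mm above its base); z is its axis, up.
- squat_out_c (a point): Squat wide-mouth jar, 90 mm high: round body 42 mm across under a broad lid 46 mm across (top 25 mm); from above only the lid shows. Amber, white label, white cap; about 0.1 kg. Starts upright on the bench; goes into the rotor. The point: its axis, half-way up (45 mm above its base); z is its axis, up.
- medium_a_c (a point): Medium bottle, 115 mm high: straight round body 42 mm across up to 86 mm, short shoulder, cap 34 mm across (top 23 mm). Amber, white label, white cap; about 0.1 kg. One of two alike, upright on the bench at the start; they may swap buckets. The point: its axis, half-way up (57.5 mm above its base); z is its axis, up.
- medium_b_c (a point): Medium bottle, 115 mm high: straight round body 42 mm across up to 86 mm, short shoulder, cap 34 mm across (top 23 mm). Amber, white label, white cap; about 0.1 kg. The other of the two alike, upright on the bench at the start. The point: its axis, half-way up (57.5 mm above its base); z is its axis, up.
- wash_bottle_c (a point): Bystander: white squeeze wash bottle, body 72 mm across, bent spout up to 195 mm high, standing on the bench at the right. The point is on its axis 75 mm above its base. Not to be disturbed.
- beaker_c (a point): Bystander: empty clear glass beaker, 70 mm across, 90 mm high, standing on the bench at the left. The point is on its axis, half-way up. Not to be disturbed.
Things that resemble listed ones, but are neither listed nor needed, are in the scene too. Leave any purple or red look-alike of the part that bears squat_out_c alone.

How it is judged:
By the outcome, as a careful person would: the job done as asked, in the order asked, and still so for the second after the job is handed in, with the robot touching nothing.
It also fails if it takes over 96 s, if anything falls off the work surface, if the arm or the gripper's body presses on something with over 40 N, if the wrist force passes 120 N, or if a joint passes its speed limit or range.

## Working session

There is one attempt and no reset: what is moved stays moved. The work goes in short steps, Python scripts to look and compute and a tool call to move; the robot and the scene stay as the last step left them, time stands still between calls to the robot, and variables do not carry over. Pictures are saved under pics/ and viewed, on a budget of 14 in all, crops included, one or two more only if the job needs it, and the job is handed in when it is done.

Besides the shell and the picture viewer there is one more tool, called after "Request:" by a JSON object that holds its "name" and its "arguments". play_rows: Moves the arm, as the interface text tells. Its arguments: {"type":"object","properties":{"increments":{"type":"string"}},"required":["increments"]}

```bash
mkdir -p pics; cat > h.py <<'E'
import numpy as np, cv2
from workcell import ctrl
from scipy.spatial.transform import Rotation as R
def grab(n,tag):
    d=ctrl.get_image(n); cv2.imwrite(f'pics/{tag}.png',d['img'][:,:,::-1]); np.savez(f'{tag}.npz',**d); return d
def rot(d):
    a=np.array(d['attitude'],float); return a if a.shape==(3,3) else R.from_rotvec(a).as_matrix()
def f(d): return 200/np.tan(np.radians(float(d['vertical_fov']))/2)
def ray(d,u,v):
    return rot(d)@np.array([(u-d['cx'])/f(d),(v-d['cy'])/f(d),1.])
def onz(d,u,v,z):
    r=ray(d,u,v);o=np.array(d['origin'],float);return o+r*(z-o[2])/r[2]
def cloud(d):
    v,u=np.mgrid[0:400,0:640];z=d['range_z'];p=np.stack([(u-d['cx'])/f(d)*z,(v-d['cy'])/f(d)*z,z],-1)
    return p@rot(d).T+np.array(d['origin'],float)
E
python3 - <<'E'
from h import *
for n in('top','side'):
    d=grab(n,n+'0');print(n,d['origin'],d['attitude'],d['vertical_fov'],d['cx'],d['cy'])
print(ctrl.get_obs(),ctrl.tcp_to_grasp)
E
```

```text
top [ 241.23798011    7.16981783 1633.22006069] [-2.15764025  2.10828413 -0.17905056] 42.61209558651878 313.8882475230318 205.03708094009667
side [ 409.54990909 -883.11388589  691.35798092] [-2.15868131  0.13133428 -0.08093575] 57.13511934425763 319.38222773618725 200.50166565856335
{'t': 0.1, 'qpos': array([ 1.13098556e+00,  4.23769281e-01,  1.63058124e+00, -5.38957963e-05,
        1.08859044e+00, -1.89989405e-02]), 'qvel': array([-0.00143488, -0.00152446, -0.00161204, -0.00115733,  0.00117135,
       -0.00028362]), 'joint_torque': array([-6.48932905e-05, -5.45615888e+01, -2.74325860e+01,  6.45639212e-02,
        1.87340355e-02, -3.78869015e-05]), 'ee_pos': array([255.0964591 , 570.03949741, 221.98909676]), 'orientation': array([-6.56050320e-01, -3.07206181e+00,  2.07930691e-03]), 'ft_force': array([ 0.14106613, -0.09115601, -0.82900422]), 'moment': array([ 0.0142226 , -0.02269274,  0.00527426]), 'width': 88.03385949377133} 18.700000000000003
```

View pics/top0.png

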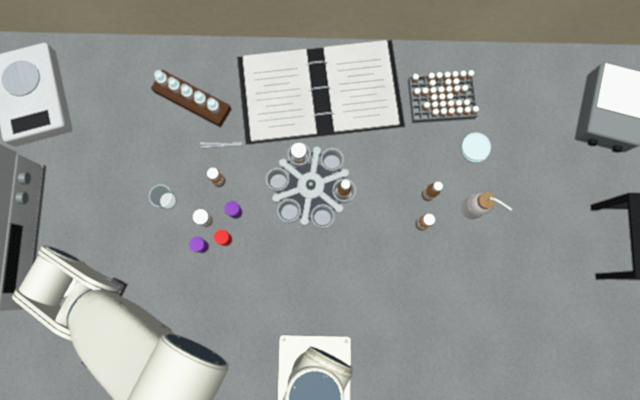

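View pics/side0.png

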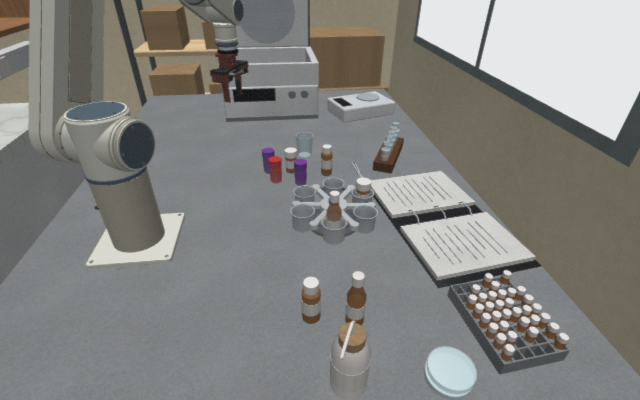

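The top view shows the rotor at (311,186), holding a jar at (298,152) and a tall bottle at (345,187). On the bench, left of the rotor, are white caps at (214,174) and (201,217), with purple and red look-alikes at (233,209), (198,244) and (222,238). To its right are caps at (437,186) and (429,219). The beaker is at (161,195) and the wash bottle at (482,204). The side view suggests the (437,186) bottle is the tall one. Next I'll measure all of these.

```bash
python3 - <<'E'
from h import *
d=dict(np.load('top0.npz'));s=dict(np.load('side0.npz'))
im=d['img'];P=cloud(d)
hsv=cv2.cvtColor(im,cv2.COLOR_RGB2HSV)
m=((hsv[...,2]>200)&(hsv[...,1]<40)).astype('u1')
n,l,st,c=cv2.connectedComponentsWithStats(m)
for i in range(1,n):
    u,v=c[i]
    if 20<st[i,4]<600 and 140<v<260 and 140<u<500:
        q=P[l==i];z=np.percentile(q[:,2],80);t=np.abs(q[:,2]-z)<8
        print('cap',np.round(c[i]),st[i,4],'z',round(z,1),onz(d,u,v,z).round(1),q[t].mean(0).round(1))
# heights over region
for nm,(u,v,r) in dict(wash=(483,203,18),beaker=(161,195,14),purp=(233,209,9),hub=(311,186,6)).items():
    q=P[v-r:v+r,u-r:u+r].reshape(-1,3);q=q[q[:,2]>25];print(nm,q.min(0).round(),q.max(0).round(),np.median(q,0).round(1))
# rotor: points z 70..80
q=P[130:240,250:370].reshape(-1,3);q=q[(q[:,2]>66)&(q[:,2]<84)]
print(len(q),cv2.minEnclosingCircle(q[:,:2].astype('f4')))
a=cv2.resize(im[130:260,140:370],None,fx=3.4,fy=3.4,interpolation=2);cv2.imwrite('pics/c1.png',a[:,:,::-1])
a=im[165:240,410:520];a=cv2.resize(a,None,fx=3.4,fy=3.4,interpolation=2)
b=cv2.resize(s['img'][120:280,240:400],None,fx=2.6,fy=2.6,interpolation=2);c=cv2.resize(s['img'][260:400,270:400],None,fx=2.6,fy=2.6,interpolation=2)
o=np.zeros((420,800,3),'u1');o[:416,:416]=b;o[:364,420:758]=c;cv2.imwrite('pics/c2.png',o[:,:,::-1])
E
```

```text
cap [298. 150.] 184 z 119.4 [668.9  63.7 119.4] [668.   64.  117.1]
cap [330. 161.] 47 z 29.2 [660.2 -38.3  29.2] [661.4 -38.5  27.1]
cap [212. 173.] 98 z 117.9 [590.7 322.  117.9] [590.3 322.7 116.3]
cap [277. 180.] 63 z 30.3 [590.5 132.   30.3] [590.4 131.7  27.6]
cap [345. 184.] 67 z 173.1 [554.9 -78.3 173.1] [553.3 -77.9 170.7]
cap [438. 185.] 61 z 148.1 [ 560.9 -354.   148.1] [ 561.1 -353.5  145.7]
cap [167. 200.] 158 z 74.8 [511.7 464.7  74.8] [507.2 457.7  74.8]
cap [288. 211.] 70 z 29.2 [493.2  94.1  29.2] [493.6  93.7  27.5]
cap [200. 216.] 183 z 92.9 [460.8 356.7  92.9] [460.2 357.3  90.9]
cap [321. 217.] 71 z 28.8 [477.2 -10.2  28.8] [478.7  -9.8  26. ]
cap [429. 219.] 101 z 118.0 [ 464.7 -332.6  118. ] [ 464.  -331.5  115.8]
wash [ 241. -526.   25.] [ 553.    7. 1633.] [ 509.4 -480.2  118.7]
beaker [241.   7.  25.] [ 555.  519. 1633.] [525.1 496.5  67.3]
purp [465. 240.  25.] [511. 287. 100.] [484.8 260.   89.1]
hub [241.   6.  60.] [ 587.   41. 1633.] [566.2  22.3  78.4]
1834 ((569.452392578125, 26.027835845947266), 140.640380859375)
```

View pics/c1.png

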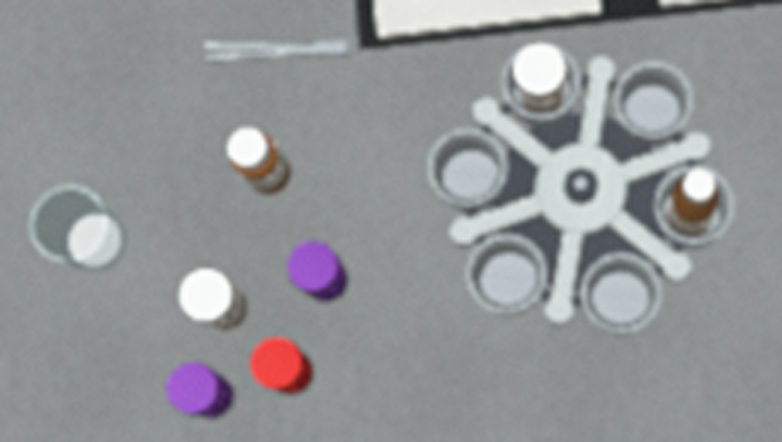

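View pics/c2.png

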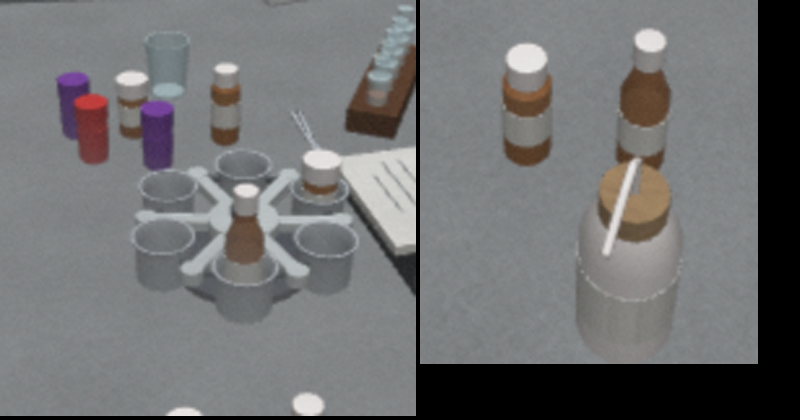

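```bash
python3 - <<'E'
from h import *
from scipy.optimize import least_squares
d=dict(np.load('top0.npz'));s=dict(np.load('side0.npz'))
P={k:cloud(x).reshape(-1,3) for k,x in(('top',d),('side',s))}
W={k:(lambda h:((h[...,2]>150)&(h[...,1]<60)).ravel())(cv2.cvtColor(x['img'],cv2.COLOR_RGB2HSV)) for k,x in(('top',d),('side',s))}
for n,x,y,h in(('medA',590,322,115),('medB',464,-332,115),('tall',561,-354,145),('squat',460,357,90),('sq_in',668,64,116),('tall_in',553,-78,171)):
    for k in P:
        q=P[k][W[k]];q=q[(np.hypot(q[:,0]-x,q[:,1]-y)<32)]
        t=q[np.abs(q[:,2]-h-1)<5]
        if len(t)<5: print(n,k,len(q),len(t));continue
        c,r=cv2.minEnclosingCircle(t[:,:2].astype('f4'))
        print(n,k,len(t),'zmed',np.median(t[:,2]).round(1),'mean',t.mean(0).round(1),'circ',np.round(c,1),round(r,1))
for k in P:
    q=P[k];q=q[(np.hypot(q[:,0]-569,q[:,1]-26)<18)&(q[:,2]>83)&(q[:,2]<95)];print('nut',k,len(q),q.mean(0).round(1))
q=P['top'];q=q[(q[:,2]>70)&(q[:,2]<84)]
C=np.array([569.5,26.]);ph=np.arctan2(590-569.5,132-26)
ph=np.arctan2(132-26,590.5-569.5)
A=ph+np.arange(6)*np.pi/3
def cen(p):return p[:2]+105*np.c_[np.cos(p[2]+np.arange(6)*np.pi/3),np.sin(p[2]+np.arange(6)*np.pi/3)]
p=np.array([*C,ph])
for it in range(4):
    D=np.linalg.norm(q[:,None,:2]-cen(p),axis=2);i=D.argmin(1);dm=D.min(1)
    far=np.hypot(*(q[:,:2]-p[:2]).T)
    sel=(dm>28)&(dm<40)&(far>92)
    a=np.degrees(np.arctan2(*(q[:,:2]-cen(p)[i]).T[::-1]))
    qq,ii=q[sel],i[sel]
    r=least_squares(lambda p:np.r_[np.linalg.norm(qq[:,:2]-cen(p[:3])[ii],axis=1)-p[3]],[*p,34],loss='soft_l1');p=r.x[:3]
print(r.x.round(3),np.degrees(p[2]),len(qq),np.abs(r.fun).mean());print(cen(p).round(1))
E
```

```text
medA top 82 zmed 116.2 mean [589.9 322.5 116.2] circ [589.7 322. ] 17.5
medA side 31 zmed 114.2 mean [592.  318.6 114.1] circ [594.1 320.8] 18.8
medB top 84 zmed 115.4 mean [ 463.1 -330.4  115.6] circ [ 463.2 -330.7] 16.5
medB side 149 zmed 114.4 mean [ 464.7 -336.   114.3] circ [ 464.8 -335.3] 16.6
tall top 46 zmed 145.1 mean [ 559.8 -352.5  145.3] circ [ 560.  -352.3] 13.2
tall side 91 zmed 144.5 mean [ 560.5 -357.2  144.4] circ [ 561.9 -356.2] 13.7
squat top 154 zmed 90.5 mean [459.5 356.9  90.4] circ [459.7 357.2] 23.6
squat side 55 zmed 89.4 mean [462.2 352.7  89.3] circ [460.3 355.2] 26.0
sq_in top 145 zmed 116.5 mean [667.6  64.6 116.8] circ [667.   64.6] 23.0
sq_in side 89 zmed 115.1 mean [669.1  58.9 115. ] circ [669.8  60.6] 23.3
tall_in top 51 zmed 171.3 mean [552.4 -77.4 171.2] circ [553.6 -77.4] 12.9
tall_in side 38 zmed 170.2 mean [554.4 -81.8 170.2] circ [553.3 -81.3] 13.6
nut top 41 [568.2  25.7  86. ]
nut side 0 [nan nan nan]
[569.507  25.244   1.427  32.96 ] 81.76967430448494 466 1.6688099814394413
[[584.5 129.2]
 [487.   90.2]
 [472.  -13.7]
 [554.5 -78.7]
 [652.  -39.7]
 [667.   64.2]]<stdin>:14: RuntimeWarning: Mean of empty slice.
  ret = um.true_divide(
```

Candidates for squat_out: the white-lidded jar at top (200,216), and the purple and red look-alikes at (233,209), (198,244) and (222,238). The crops confirm the white lid (amber body, z 90, 46 mm wide), so I'll use that one. The others are a medium at (212,173), a medium at (429,219) and the tall bottle at (438,185).

Plan by bucket:

| Bottle | Bucket centre (mm) |
|---|---|
| Squat jar | (472,-14) |
| Tall bottle | (584,129) |
| Mediums | (487,90) and (652,-40) |

I'll move the squat jar first.

Request:
{"name": "play_rows", "arguments": {"increments": "0.8 0.015 -0.015 -0.005 1.2;0.8 0.0294 -0.0307 -0.01 1.2;0.8 0.0294 -0.0307 -0.01 1.2;0.8 0.0294 -0.0307 -0.01 1.2;0.8 0.0294 -0.0307 -0.01 1.2;0.8 0.0294 -0.0307 -0.01 1.2;0.8 0.0294 -0.0307 -0.01 1.2;0.8 0.014 -0.0158 -0.005 0;0.8 0 0 0 0;0.8 0 0 0 0"}}

```text
t: 1.1
ee_pos: [460.5, 355.3, 152.4]
orientation: [-0.431, -3.111, 0.001]
ft_force: [0.4, 1.0, -0.0]
width: 69.9
```

```bash
python3 - <<'E'
from h import *
o=ctrl.get_obs();print(o['ee_pos'],o['orientation'],o['width'])
d=grab('top','top1');s=grab('side','side1')
a=cv2.resize(d['img'][150:270,130:290],None,fx=2.5,fy=2.5,interpolation=2);b=cv2.resize(s['img'][60:220,220:380],None,fx=2.45,fy=2.45,interpolation=2)
o=np.zeros((400,800,3),'u1');o[:300,:400]=a;o[:392,402:794]=b;cv2.imwrite('pics/c3.png',o[:,:,::-1])
E
```

```text
[460.51258051 355.31909729 152.3932174 ] [-4.31236474e-01 -3.11108123e+00  5.21682064e-04] 69.93596090978286
```

View pics/c3.png

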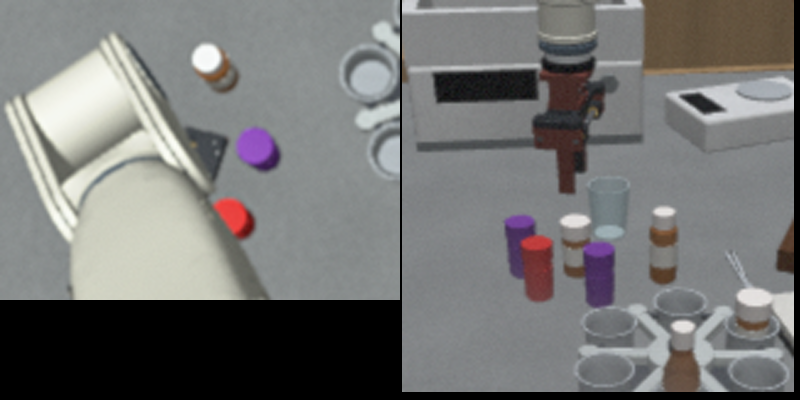

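The fingers are straddling the line of the white-lidded jar: in the side crop the fingertip is at (568,190), above the lid at (575,225). Descending and gripping.

Request:
{"name": "play_rows", "arguments": {"increments": "0.8 0 0 -0.02 0;0.8 0 0 -0.03 0;0.8 0 0 -0.025 0;0.8 0 0 -0.0105 0;0.8 0 0 -0.005 0;0.8 0 0 0 0;0.3 0 0 0 0;0.3 0 0 0 0;0.3 0 0 0 0;0.3 0 0 0 0;0.3 0 0 0 0;0.3 0 0 0 0"}}

```text
t: 2.4
ee_pos: [461.2, 355.8, 62.9]
orientation: [0.429, 3.111, 0.001]
ft_force: [0.1, -0.0, 6.1]
width: 45.2
```

Request:
{"name": "play_rows", "arguments": {"increments": "0.3 0 0 0.01 0;0.3 0 0 0.025 0;0.3 0 0 0.035 0;0.3 0 0 0.035 0;0.3 0 0 0.02 0;0.3 0 0 0 0"}}

```text
t: 3.0
ee_pos: [462.1, 356.5, 190.5]
orientation: [0.429, 3.108, 0.006]
ft_force: [0.0, 0.1, -1.2]
width: 45.3
```

```bash
python3 - <<'E'
from h import *
o=ctrl.get_obs();print(o['ee_pos'],o['ft_force'],o['width'])
s=grab('side','side2')
b=cv2.resize(s['img'][40:220,200:400],None,fx=3,fy=3,interpolation=2)
cv2.imwrite('pics/c4.png',b[:,:,::-1])
E
```

```text
[462.08546095 356.50727196 190.50533631] [ 0.01547325  0.07891265 -1.18325218] 45.27698749888781
```

View pics/c4.png

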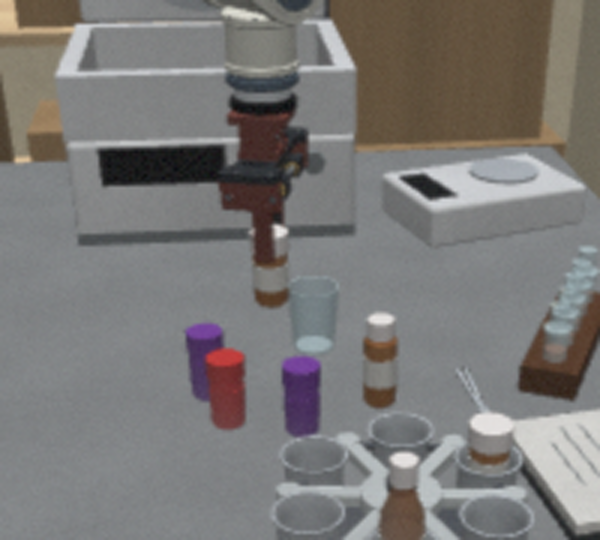

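The jar is held upright. In the crop it is at (270,265), below the jaws and clear of its neighbours. Carrying it over bucket (472,-14).

Request:
{"name": "play_rows", "arguments": {"increments": "0.3 0 -0.015 0 -4;0.3 0.001 -0.03 0 -6;0.3 0.001 -0.04 0 -6;0.3 0.001 -0.04 0 -6;0.3 0.001 -0.04 0 -6;0.3 0.001 -0.04 0 -6;0.3 0.001 -0.04 0 -6;0.3 0.001 -0.04 0 -6;0.3 0.001 -0.04 0 -6;0.3 0.001 -0.028 0 0;0.3 0.001 -0.016 0 0;0.3 0.001 -0.003 -0.03 0;0.3 0 0 0 0;0.3 0 0 0 0"}}

```text
t: 4.45
ee_pos: [470.2, -16.4, 156.0]
orientation: [-1.748, -2.606, 0.003]
ft_force: [0.5, -0.7, -1.1]
width: 45.3
```

```bash
python3 - <<'E'
from h import *
o=ctrl.get_obs();print(o['ee_pos'],o['orientation'],o['ft_force'],o['width'])
s=grab('side','side3');d=grab('top','top3')
b=cv2.resize(s['img'][100:260,240:400],None,fx=2.5,fy=2.5,interpolation=2)
a=cv2.resize(d['img'][130:290,240:400],None,fx=2.5,fy=2.5,interpolation=2)
cv2.imwrite('pics/c5.png',np.hstack([b,a])[:,:,::-1])
E
```

```text
[470.18804805 -16.37417179 155.96229067] [-1.74833438 -2.6057043   0.00330146] [ 0.45717243 -0.68168704 -1.05343478] 45.3192375020304
```

View pics/c5.png

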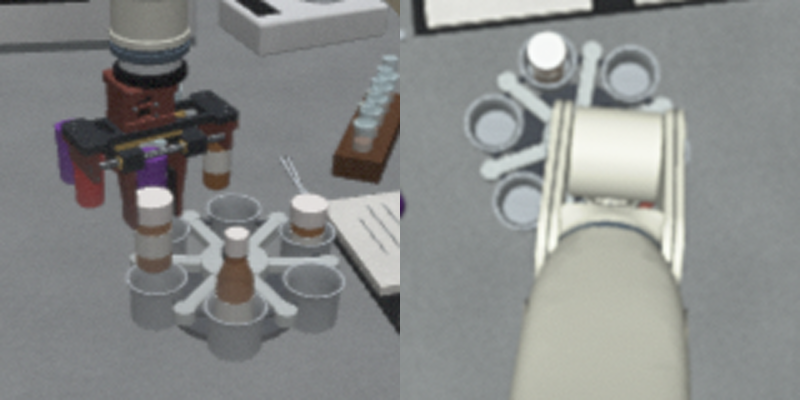

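The jar hangs upright over bucket 2 (lid at (153,205) in the crop, bucket mouth at (157,272)), and looks a few mm short in x. Measuring both in the same side view.

```bash
cat > rel.py <<'E'
from h import *
def held(s,x,y,h,rad=32,tol=5):
    """cap-top centre of a white cap near x,y at top height h, side camera"""
    hs=cv2.cvtColor(s['img'],cv2.COLOR_RGB2HSV);w=((hs[...,2]>150)&(hs[...,1]<60)).ravel()
    q=cloud(s).reshape(-1,3)[w];q=q[(np.hypot(q[:,0]-x,q[:,1]-y)<rad)&(np.abs(q[:,2]-h)<tol)]
    c,r=cv2.minEnclosingCircle(q[:,:2].astype('f4'));return np.round(c,1),round(r,1),len(q),q.mean(0).round(1)
def rims(s):
    q=cloud(s).reshape(-1,3);q=q[(np.abs(q[:,2]-75)<4)]
    C=np.array([570,23.])
    for i,a in enumerate(np.radians(81.77+60*np.arange(6))):
        b=C+105*np.array([np.cos(a),np.sin(a)]);t=q[np.hypot(*(q[:,:2]-b).T)<40]
        t=t[np.hypot(*(t[:,:2]-C).T)>95]
        if len(t)>8:
            A=np.c_[2*t[:,:2],np.ones(len(t))];z=np.linalg.lstsq(A,(t[:,:2]**2).sum(1),rcond=None)[0];print(i,b.round(1),z[:2].round(1),np.sqrt(z[2]+z[0]**2+z[1]**2).round(1),len(t))
E
python3 - <<'E'
from rel import *
s0=dict(np.load('side0.npz'));s=dict(np.load('side3.npz'))
rims(s0);rims(s)
for h in(183,178,186):print(held(s,470,-18,h))
q=cloud(s0).reshape(-1,3);q=q[(np.hypot(q[:,0]-570,q[:,1]-24)<150)&(np.abs(q[:,2]-75)<5)];print(cv2.minEnclosingCircle(q[:,:2].astype('f4')))
E
```

```text
0 [585.  126.9] [587.  124.6] 33.3 51
1 [487.5  88. ] [489.2  86.2] 33.7 60
2 [472.5 -15.9] [473.9 -17.7] 33.5 63
3 [555.  -80.9] [556.  -83.5] 29.2 105
4 [652.5 -42. ] [653.5 -44. ] 33.8 78
5 [667.5  61.9] [670.7  61.8] 29.8 50
0 [585.  126.9] [587.2 124.5] 33.5 53
2 [472.5 -15.9] [473.4 -18.1] 33.4 50
3 [555.  -80.9] [556.1 -84.5] 28.6 107
4 [652.5 -42. ] [653.6 -43.8] 33.8 69
5 [667.5  61.9] [671.1  61.9] 29.7 50
(array([471.2, -18.2]), 23.6, 105, array([472.7, -20.1, 182.7]))
(array([472.8, -17.5]), 22.9, 67, array([472.8, -19.7, 182.1]))
(array([471.2, -18.2]), 23.6, 99, array([473. , -20.2, 182.9]))
((570.69140625, 21.273656845092773), 140.3000030517578)
```

In the side view the jar is at (471.7,-18) and the bucket at (473.7,-17.9), so it needs +2 mm in x. The floor will be at TCP z≈89.

Request:
{"name": "play_rows", "arguments": {"increments": "0.3 0.002 0 -0.01 0;0.3 0 0 -0.015 0;0.3 0 0 -0.015 0;0.3 0 0 -0.012 0;0.3 0 0 -0.007 0;0.3 0 0 -0.004 0;0.3 0 0 -0.001 0;0.3 0 0 0 0;0.3 0 0 0 0"}}

```text
t: 5.45
ee_pos: [474.1, -16.5, 93.6]
orientation: [1.75, 2.608, 0.001]
ft_force: [-0.3, 1.0, -2.2]
width: 45.3
```

Request:
{"name": "play_rows", "arguments": {"increments": "0.3 -0.001 0 -0.002 0;0.3 0 0 -0.001 0;0.3 0 0 -0.001 0;0.3 0 0 0 0;0.3 0 0 0 0"}}

```text
t: 5.95
ee_pos: [472.7, -16.5, 89.1]
orientation: [-1.75, -2.609, 0.0]
ft_force: [0.1, 0.1, -0.7]
width: 45.4
```

Request:
{"name": "play_rows", "arguments": {"increments": "0.3 0 0 -0.001 0;0.3 0 0 0 0;0.3 0 0 0 0"}}

```text
t: 6.25
ee_pos: [472.9, -16.6, 88.8]
orientation: [1.75, 2.609, 0.0]
ft_force: [-1.8, 0.6, 8.2]
width: 45.7
```

Contact shows at 8 N, so the jar is on the bucket floor. Releasing and lifting, then on to the left medium bottle.

Request:
{"name": "play_rows", "arguments": {"increments": "0.7 0 0 0 0;0.7 0 0 0 0;0.7 0 0 0 0;0.7 0 0 0 0;0.7 0 0 0.01 0;0.7 0 0 0.025 0;0.7 0 0 0.035 0;0.7 0 0 0.03 0;0.7 0 0 0.01 0;0.8 0 0 0 0"}}

```text
t: 7.25
ee_pos: [473.6, -16.6, 199.7]
orientation: [1.748, 2.606, 0.003]
ft_force: [-0.6, 0.7, 0.1]
width: 66.4
```

Request:
{"name": "play_rows", "arguments": {"increments": "0.8 0.006 0.015 0 0;0.8 0.012 0.034 0 0;0.8 0.014 0.04 0 0;0.8 0.014 0.04 0 0;0.8 0.014 0.04 0 0;0.8 0.014 0.04 0 0;0.8 0.014 0.04 0 0;0.8 0.014 0.04 0 0;0.8 0.012 0.034 0 0;0.8 0.004 0.014 -0.02 0;0.8 0 0 -0.02 0;0.8 0 0 0 0;0.8 0 0 0 0"}}

```text
t: 8.55
ee_pos: [589.7, 319.9, 156.5]
orientation: [-1.749, -2.608, 0.005]
ft_force: [0.3, -1.1, -1.3]
width: 69.9
```

```bash
python3 - <<'E'
from rel import *
o=ctrl.get_obs();print(o['ee_pos'],o['orientation'],o['ft_force'],o['width'])
s=grab('side','side4');d=grab('top','top4')
print(held(s,474,-18,116))
b=cv2.resize(s['img'][60:260,240:400],None,fx=2.5,fy=2.5,interpolation=2)
a=cv2.resize(d['img'][100:300,180:340],None,fx=2.5,fy=2.5,interpolation=2)
cv2.imwrite('pics/c6.png',np.hstack([b,a])[:,:,::-1])
E
```

```text
[589.72845436 319.87460171 156.48308138] [-1.74936493 -2.60759148  0.00459921] [ 0.34897358 -1.08115381 -1.26455888] 69.89440470244556
(array([475.1, -18.7]), 23.0, 117, array([474.6, -18.7, 115.3]))
```

View pics/c6.png

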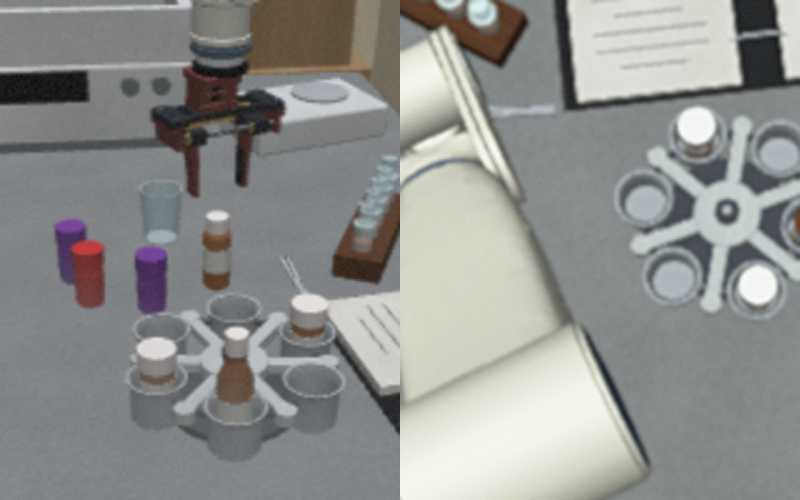

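The squat jar is seated: its top is at z 115 and it is upright (lid at (157,350) in the side half). The open jaws are above the left medium bottle at (216,222). Descending to grip it.

Request:
{"name": "play_rows", "arguments": {"increments": "0.8 0.001 0 -0.015 0;0.8 0 0 -0.025 0;0.8 0 0 -0.02 0;0.8 0 0 -0.008 0;0.8 0 0 -0.003 0;0.8 0 0 0 0;0.2 0 0 0 0;0.2 0 0 0 0;0.2 0 0 0 0;0.2 0 0 0 0;0.2 0 0 0 0;0.2 0 0 0 0;0.2 0 0 0 0"}}

```text
t: 9.95
ee_pos: [592.2, 320.8, 88.4]
orientation: [1.75, 2.608, 0.002]
ft_force: [-1.1, -1.2, 6.7]
width: 33.8
```

Request:
{"name": "play_rows", "arguments": {"increments": "0.2 0 0 0.01 0;0.2 0 0 0.025 0;0.2 0 0 0.035 0;0.2 0 0 0.035 0;0.2 0 0 0.015 0;0.2 -0.01 -0.02 0 0;0.2 -0.015 -0.034 0 0;0.2 -0.016 -0.036 0 0;0.2 -0.016 -0.036 0 0;0.2 -0.016 -0.036 0 0;0.2 -0.016 -0.036 0 0;0.2 -0.011 -0.024 0 0;0.2 -0.0045 -0.011 -0.01 0;0.2 0 0 -0.01 0;0.2 0 0 0 0;0.2 0 0 0 0"}}

```text
t: 11.55
ee_pos: [487.5, 88.4, 186.5]
orientation: [-1.749, -2.609, 0.001]
ft_force: [0.4, -0.5, -1.0]
width: 33.7
```

```bash
python3 - <<'E'
from rel import *
o=ctrl.get_obs();print(o['ee_pos'],o['orientation'],o['ft_force'],o['width'])
s=grab('side','side5');z=o['ee_pos'][2]-88.4+115;x,y=o['ee_pos'][:2]
print(z,held(s,x+1,y-2,z),held(s,x+1,y-2,z-4),'bucket1 side ~',(489,86))
b=cv2.resize(s['img'][80:280,220:420],None,fx=2.5,fy=2.5,interpolation=2);cv2.imwrite('pics/c7.png',b[:,:,::-1])
E
```

```text
[487.49629025  88.35025992 186.49587965] [-1.74858616e+00 -2.60901785e+00  7.71851542e-04] [ 0.42155935 -0.47169184 -0.96333663] 33.70171166939075
213.09587965480063 (array([489.3,  88.2]), 17.3, 44, array([489.3,  86.3, 211.8])) (array([489.3,  88.2]), 17.3, 44, array([489.3,  86.3, 211.8])) bucket1 side ~ (489, 86)
```

View pics/c7.png

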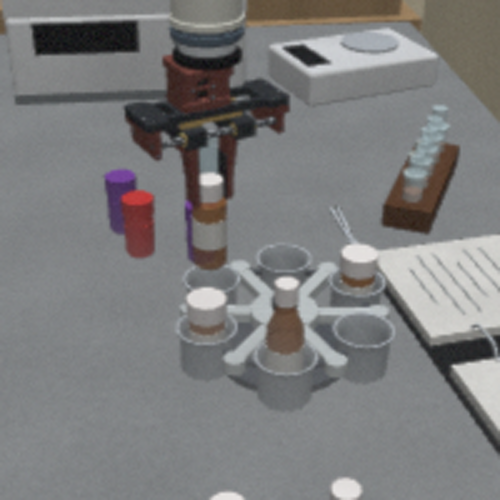

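The medium bottle hangs upright over bucket 1, with its cap at (210,187) in the crop and the mouth at (210,275). It is about 1–2 mm off in y. Lowering.

Request:
{"name": "play_rows", "arguments": {"increments": "0.2 0 -0.001 -0.01 0;0.2 0 0 -0.015 0;0.2 0 0 -0.015 0;0.2 0 0 -0.015 0;0.2 0 0 -0.009 0;0.2 0 0 -0.003 0;0.2 0 0 -0.001 0;0.2 0 0 0 0;0.2 0 0 0 0"}}

```text
t: 12.5
ee_pos: [487.6, 86.6, 119.7]
orientation: [1.75, 2.608, 0.001]
ft_force: [-0.4, 1.4, -0.7]
width: 33.4
```

Request:
{"name": "play_rows", "arguments": {"increments": "0.2 0 0 -0.001 0;0.2 0 0 -0.001 0;0.2 0 0 0 0;0.2 0 0 0 0"}}

```text
t: 12.9
ee_pos: [487.2, 86.4, 117.2]
orientation: [1.75, 2.609, 0.0]
ft_force: [0.5, 0.4, -1.3]
width: 33.7
```

Request:
{"name": "play_rows", "arguments": {"increments": "0.2 0 0 -0.001 0;0.2 0 0 -0.001 0;0.2 0 0 0 0;0.2 0 0 0 0"}}

```text
t: 13.3
ee_pos: [487.1, 86.5, 115.1]
orientation: [-1.75, -2.609, 0.0]
ft_force: [-0.4, 0.3, -1.4]
width: 33.7
```

Request:
{"name": "play_rows", "arguments": {"increments": "0.2 0 0 -0.001 0;0.2 0 0 -0.0005 0;0.2 0 0 0 0;0.2 0 0 0 0"}}

```text
t: 13.7
ee_pos: [487.4, 86.5, 114.7]
orientation: [1.75, 2.609, 0.0]
ft_force: [-3.0, -1.3, 11.0]
width: 33.5
```

Contact. Releasing, lifting, and going to the right medium bottle at about (463.5,-333).

Request:
{"name": "play_rows", "arguments": {"increments": "0.7 0 0 0 0;0.7 0 0 0 0;0.7 0 0 0 0;0.7 0 0 0 0;0.7 0 0 0 0;0.7 0 0 0.01 0;0.7 0 0 0.025 0;0.7 0 0 0.035 0;0.7 0 0 0.03 0;0.8 0 0 0.01 0;0.8 0 0 0 0"}}

```text
t: 14.8
ee_pos: [488.1, 86.6, 225.3]
orientation: [1.749, 2.607, 0.004]
ft_force: [-0.3, 0.5, 0.3]
width: 69.7
```

Request:
{"name": "play_rows", "arguments": {"increments": "0.8 -0.002 -0.02 0 0;0.8 -0.002 -0.04 0 0;0.8 -0.002 -0.04 0 0;0.8 -0.002 -0.04 0 0;0.8 -0.002 -0.04 0 0;0.8 -0.002 -0.04 0 0;0.8 -0.002 -0.04 0 0;0.8 -0.002 -0.04 0 0;0.8 -0.002 -0.04 0 0;0.8 -0.002 -0.04 0 0;0.8 -0.002 -0.03 0 0;0.8 -0.002 -0.01 0 0;0.8 0 0 -0.03 0;0.8 0 0 -0.03 0;0.8 0 0 0 0;0.8 0 0 0 0"}}

```text
t: 16.4
ee_pos: [462.7, -332.5, 162.9]
orientation: [-1.748, -2.607, -0.0]
ft_force: [0.9, 0.6, 0.6]
width: 70.3
```

```bash
python3 - <<'E'
from rel import *
o=ctrl.get_obs();print(o['ee_pos'],o['orientation'],o['ft_force'],o['width'])
s=grab('side','side6')
print(held(s,488.5,86,141),held(s,464.8,-335,115),held(s,561,-356,145))
b=s['img'][100:400,200:440];b=cv2.resize(b,None,fx=2,fy=2,interpolation=2);cv2.imwrite('pics/c8.png',b[:,:,::-1])
E
```

```text
[ 462.65373825 -332.4770225   162.91986899] [-1.74794797e+00 -2.60701271e+00 -4.04076512e-04] [0.90355275 0.60331518 0.57346984] 70.30301314458339
(array([0., 0.]), 0.0, 0, array([nan, nan, nan])) (array([ 464.6, -335.3]), 16.8, 149, array([ 464.7, -336. ,  114.3])) (array([ 561.1, -355.8]), 12.9, 90, array([ 560.7, -356.9,  144.1]))rel.py:6: RuntimeWarning: Mean of empty slice.
  c,r=cv2.minEnclosingCircle(q[:,:2].astype('f4'));return np.round(c,1),round(r,1),len(q),q.mean(0).round(1)
  ret = um.true_divide(
```

View pics/c8.png

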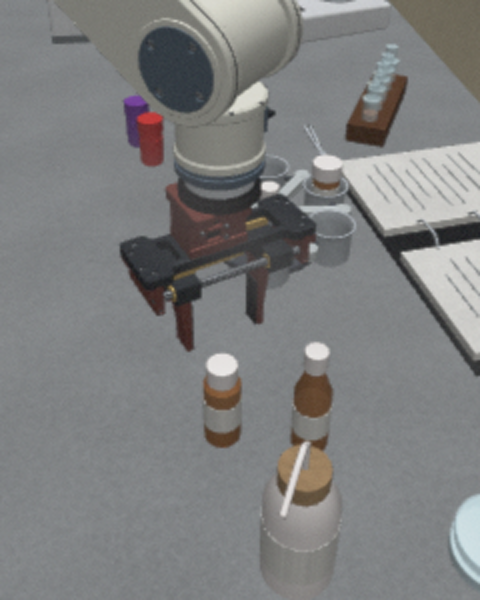

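The open jaws (tips at (187,345) and (255,320) in the crop) are above the medium bottle at (222,370), clear of the tall bottle and the wash bottle. Descending.

Request:
{"name": "play_rows", "arguments": {"increments": "0.8 0.001 -0.001 -0.015 0;0.8 0 0 -0.025 0;0.8 0 0 -0.02 0;0.8 0 0 -0.011 0;0.8 0 0 -0.004 0;0.8 0 0 0 0;0.2 0 0 0 0;0.2 0 0 0 0;0.2 0 0 0 0;0.2 0 0 0 0;0.2 0 0 0 0;0.2 0 0 0 0;0.2 0 0 0 0"}}

```text
t: 17.75
ee_pos: [464.3, -334.7, 89.0]
orientation: [1.75, 2.609, -0.0]
ft_force: [0.1, 0.2, 3.9]
width: 33.8
```

Request:
{"name": "play_rows", "arguments": {"increments": "0.2 0 0 0.01 0;0.2 0 0 0.025 0;0.2 0 0 0.035 0;0.2 0 0 0.035 0;0.2 0 0 0.035 0;0.2 0.01 0.015 0 0;0.2 0.02 0.031 0 0;0.2 0.024 0.037 0 0;0.2 0.024 0.037 0 0;0.2 0.024 0.037 0 0;0.2 0.024 0.037 0 0;0.2 0.024 0.037 0 0;0.2 0.02 0.031 0 0;0.2 0.0125 0.02 -0.01 0;0.2 0.006 0.01 -0.015 0;0.2 0 0 -0.01 0;0.2 0 0 0 0;0.2 0 0 0 0"}}

```text
t: 19.55
ee_pos: [651.8, -43.8, 193.3]
orientation: [-1.751, -2.607, 0.002]
ft_force: [0.5, -1.0, -0.4]
width: 33.3
```

```bash
python3 - <<'E'
from rel import *
o=ctrl.get_obs();print(o['ee_pos'],o['orientation'],o['ft_force'],o['width'])
s=grab('side','side7');z=o['ee_pos'][2]-89+115;x,y=o['ee_pos'][:2]
print(z,held(s,x+1,y-2,z),held(s,x+1,y-2,z-4));rims(s)
print(held(s,488.5,86,141))
b=cv2.resize(s['img'][80:280,220:420],None,fx=2.5,fy=2.5,interpolation=2);cv2.imwrite('pics/c9.png',b[:,:,::-1])
E
```

```text
[651.79659877 -43.76663764 193.25457428] [-1.75112223e+00 -2.60691499e+00  1.53620387e-03] [ 0.46967793 -1.04427732 -0.43637241] 33.29659897780613
219.2545742809388 (array([654.1, -47.4]), 16.1, 45, array([655.5, -47.8, 218.4])) (array([654.1, -47.4]), 16.1, 45, array([655.5, -47.8, 218.4]))
0 [585.  126.9] [586.3 125. ] 33.6 50
1 [487.5  88. ] [486.8  92.5] 30.1 34
2 [472.5 -15.9] [469.3 -20.3] 26.7 84
3 [555.  -80.9] [555.8 -83.2] 28.9 104
4 [652.5 -42. ] [653.4 -44.1] 33.6 61
(array([487.5,  86. ]), 17.1, 49, array([487.5,  84.9, 140.1]))
```

View pics/c9.png

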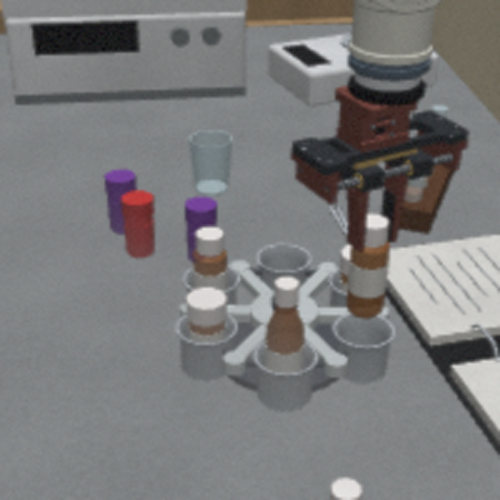

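The medium bottle in bucket 1 is seated (cap top z 140). The held bottle is over bucket 4 (cap (375,228), mouth (363,330)). I'll check its tilt and offset before lowering.

```bash
python3 - <<'E'
from rel import *
s=dict(np.load('side7.npz'));q=cloud(s).reshape(-1,3)
q=q[(np.hypot(q[:,0]-653,q[:,1]+47)<24)]
for z in range(105,225,8):
    t=q[np.abs(q[:,2]-z)<4]
    if len(t)>5:print(z,len(t),'x',t[:,0].min().round(1),t[:,0].max().round(1),'ymin',t[:,1].min().round(1))
E
```

```text
105 10 x 634.2 664.3 ymin -63.9
113 34 x 631.8 671.4 ymin -66.4
121 37 x 631.6 670.2 ymin -67.6
129 35 x 631.4 669.1 ymin -66.9
137 35 x 631.0 671.9 ymin -65.5
145 38 x 630.4 671.0 ymin -67.1
153 40 x 631.3 670.5 ymin -66.5
161 38 x 631.3 669.0 ymin -66.3
169 37 x 631.0 672.8 ymin -67.6
177 44 x 631.5 671.6 ymin -66.4
185 36 x 632.0 670.0 ymin -64.6
193 43 x 636.5 675.9 ymin -66.3
201 32 x 638.2 675.7 ymin -65.1
209 32 x 630.1 675.0 ymin -63.5
217 72 x 631.6 675.9 ymin -63.3
```

It is upright, with the axis about 1–2 mm off in x and 2 mm in y. Lowering.

Request:
{"name": "play_rows", "arguments": {"increments": "0.2 0.001 0.002 -0.01 0;0.2 0 0 -0.015 0;0.2 0 0 -0.015 0;0.2 0 0 -0.015 0;0.2 0 0 -0.011 0;0.2 0 0 -0.005 0;0.2 0 0 -0.001 0;0.2 0 0 0 0;0.2 0 0 0 0"}}

```text
t: 20.5
ee_pos: [654.2, -40.5, 122.3]
orientation: [1.75, 2.608, 0.001]
ft_force: [0.2, -0.2, -1.0]
width: 34.1
```

Request:
{"name": "play_rows", "arguments": {"increments": "0.2 0 0 -0.001 0;0.2 0 0 -0.001 0;0.2 0 0 0 0;0.2 0 0 0 0"}}

```text
t: 20.9
ee_pos: [653.7, -40.5, 119.8]
orientation: [1.75, 2.609, 0.0]
ft_force: [-0.5, -1.0, -1.0]
width: 33.7
```

Request:
{"name": "play_rows", "arguments": {"increments": "0.2 -0.001 -0.0015 -0.001 0;0.2 0 0 -0.001 0;0.2 0 0 -0.001 0;0.2 0 0 0 0;0.2 0 0 0 0"}}

```text
t: 21.4
ee_pos: [652.6, -42.0, 116.6]
orientation: [-1.75, -2.609, 0.0]
ft_force: [-0.0, -0.0, -1.3]
width: 33.5
```

Request:
{"name": "play_rows", "arguments": {"increments": "0.2 0 0 -0.001 0;0.2 0 0 0 0;0.2 0 0 0 0"}}

```text
t: 21.7
ee_pos: [652.7, -42.0, 115.6]
orientation: [-1.75, -2.609, 0.0]
ft_force: [0.3, 0.2, -0.7]
width: 33.8
```

Request:
{"name": "play_rows", "arguments": {"increments": "0.2 0 0 -0.001 0;0.2 0 0 0 0;0.2 0 0 0 0"}}

```text
t: 22.0
ee_pos: [652.9, -42.0, 115.0]
orientation: [1.75, 2.609, 0.0]
ft_force: [0.5, 0.1, 3.0]
width: 33.6
```

Contact at 3 N. Releasing and going to the tall bottle, turning the jaws away from the wash bottle.

Request:
{"name": "play_rows", "arguments": {"increments": "0.7 0 0 0 0;0.7 0 0 0 0;0.7 0 0 0 0;0.7 0 0 0 0;0.7 0 0 0 0;0.7 0 0 0.01 0;0.7 0 0 0.025 0;0.7 0 0 0.035 0;0.7 0 0 0.03 0;0.8 0 0 0.01 0;0.8 0 0 0 0"}}

```text
t: 23.1
ee_pos: [653.7, -42.1, 226.7]
orientation: [1.748, 2.606, 0.003]
ft_force: [-0.2, -0.5, -0.9]
width: 70.0
```

Request:
{"name": "play_rows", "arguments": {"increments": "0.8 -0.005 -0.015 0 0;0.8 -0.009 -0.03 0 -8;0.8 -0.011 -0.037 0 -8;0.8 -0.011 -0.037 0 -8;0.8 -0.011 -0.037 0 -8;0.8 -0.011 -0.037 0 0;0.8 -0.011 -0.037 0 0;0.8 -0.011 -0.037 0 0;0.8 -0.009 -0.03 0 0;0.8 -0.004 -0.015 -0.01 0;0.8 0 0 -0.02 0;0.8 0 0 0 0;0.8 0 0 0 0"}}

```text
t: 24.4
ee_pos: [558.9, -353.2, 193.0]
orientation: [-2.399, -2.024, 0.001]
ft_force: [0.3, 0.0, -1.0]
width: 70.3
```

```bash
python3 - <<'E'
from rel import *
o=ctrl.get_obs();print(o['ee_pos'],o['orientation'],o['ft_force'],o['width'])
s=grab('side','side8')
print(held(s,561,-356,145))
b=s['img'][100:400,200:440];b=cv2.resize(b,None,fx=2,fy=2,interpolation=2);cv2.imwrite('pics/c10.png',b[:,:,::-1])
E
```

```text
[ 558.86110319 -353.16977686  193.02690387] [-2.39866340e+00 -2.02381726e+00  1.30169621e-03] [ 0.26243222  0.00119962 -1.01421856] 70.33524844546247
(array([ 561.3, -356.3]), 13.2, 91, array([ 560.5, -357. ,  144.3]))
```

View pics/c10.png

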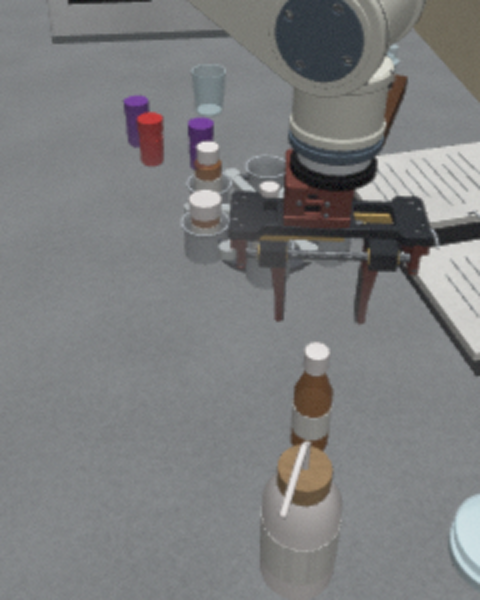

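The jaws (tips at (279,318) and (361,322)) are centred over the tall bottle's cap at (316,357), and the spout is clear. Descending and gripping.

Request:
{"name": "play_rows", "arguments": {"increments": "0.8 0 -0.0005 -0.015 0;0.8 0 0 -0.025 0;0.8 0 0 -0.022 0;0.8 0 0 -0.01 0;0.8 0 0 -0.004 0;0.8 0 0 0 0;0.1 0 0 0 0;0.1 0 0 0 0;0.1 0 0 0 0;0.1 0 0 0 0;0.1 0 0 0 0;0.1 0 0 0 0;0.1 0 0 0 0;0.1 0 0 0 0"}}

```text
t: 25.85
ee_pos: [559.8, -354.6, 118.8]
orientation: [2.401, 2.025, 0.0]
ft_force: [-0.3, 0.2, 2.0]
width: 25.6
```

Request:
{"name": "play_rows", "arguments": {"increments": "0.1 0 0 0.01 0;0.1 0 0 0.025 0;0.1 0 0 0.04 0;0.1 0 0 0.04 0;0.1 0 0 0.04 0;0.1 0 0 0.03 0;0.1 0 0 0.01 0;0.1 0 0 0 0"}}

```text
t: 26.65
ee_pos: [560.1, -354.8, 315.3]
orientation: [2.399, 2.024, 0.001]
ft_force: [-0.2, 0.9, -1.6]
width: 25.2
```

Request:
{"name": "play_rows", "arguments": {"increments": "0.1 0.001 0.015 0 0;0.1 0.002 0.03 0 0;0.1 0.002 0.04 0 0;0.1 0.002 0.04 0 0;0.1 0.002 0.04 0 0;0.1 0.002 0.04 0 0;0.1 0.002 0.04 0 0;0.1 0.002 0.04 0 0;0.1 0.002 0.04 0 0;0.1 0.002 0.04 0 0;0.1 0.002 0.04 0 0;0.1 0.002 0.035 0 0;0.1 0.001 0.025 0 0;0.1 0.001 0.015 -0.015 0;0.1 0 0 -0.03 0;0.1 0 0 -0.03 0;0.1 0 0 -0.015 0;0.1 0 0 0 0;0.1 0 0 0 0"}}

```text
t: 28.55
ee_pos: [584.7, 125.2, 223.4]
orientation: [-2.402, -2.025, 0.001]
ft_force: [1.3, 0.4, 0.1]
width: 25.2
```

```bash
python3 - <<'E'
from rel import *
o=ctrl.get_obs();print(o['ee_pos'],o['orientation'],o['ft_force'],o['width'])
s=grab('side','side9');z=o['ee_pos'][2]-118.8+145;x,y=o['ee_pos'][:2]
print(z,held(s,x+1,y-2,z));rims(s)
print(held(s,654,-44,141))
q=cloud(s).reshape(-1,3);q=q[(np.hypot(q[:,0]-x-1,q[:,1]-y+2)<24)]
for z in range(90,190,12):
    t=q[np.abs(q[:,2]-z)<5]
    if len(t)>5:print(z,len(t),'x',t[:,0].min().round(1),t[:,0].max().round(1),'ymin',t[:,1].min().round(1))
b=cv2.resize(s['img'][60:260,220:420],None,fx=2.5,fy=2.5,interpolation=2);cv2.imwrite('pics/c11.png',b[:,:,::-1])
E
```

```text
[584.66666437 125.23904897 223.44305185] [-2.40163396e+00 -2.02471849e+00  1.04208763e-03] [1.26699601 0.3801591  0.05492423] 25.24699490811236
249.64305185339578 (array([586.3, 121.5]), 12.9, 25, array([585.5, 121.1, 249.3]))
0 [585.  126.9] [587.6 125.5] 33.0 49
1 [487.5  88. ] [487.4  93.5] 30.2 32
2 [472.5 -15.9] [469.5 -19.9] 27.3 82
3 [555.  -80.9] [555.9 -83.8] 28.7 101
4 [652.5 -42. ] [656.8 -47.7] 27.6 82
5 [667.5  61.9] [669.4  59.2] 33.2 19
(array([653.3, -43.9]), 16.2, 64, array([652.9, -44.2, 140. ]))
114 39 x 565.3 602.7 ymin 101.2
126 38 x 565.1 602.2 ymin 101.4
138 41 x 564.9 605.3 ymin 100.2
150 39 x 564.3 604.7 ymin 100.3
162 45 x 564.5 604.0 ymin 100.1
174 40 x 564.8 603.5 ymin 100.3
186 43 x 566.2 603.4 ymin 99.8
```

View pics/c11.png

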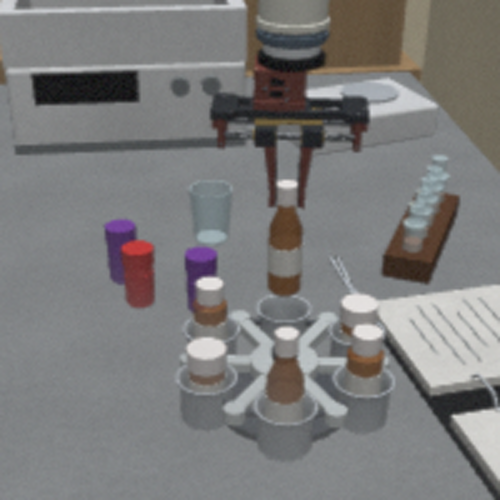

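Medium B is seated (cap top z 140). The tall bottle hangs upright over the far bucket, its cap at (287,190) and the mouth at (284,310) in the crop, about 2 mm short in x and 3 mm in y. Correcting and lowering.

Request:
{"name": "play_rows", "arguments": {"increments": "0.1 0.0015 0.0025 -0.01 0;0.1 0 0 -0.015 0;0.1 0 0 -0.015 0;0.1 0 0 -0.015 0;0.1 0 0 -0.011 0;0.1 0 0 -0.004 0;0.1 0 0 -0.002 0;0.1 0 0 0 0;0.1 0 0 0 0"}}

```text
t: 29.5
ee_pos: [586.6, 128.1, 152.2]
orientation: [2.401, 2.025, 0.001]
ft_force: [-0.0, 0.3, -1.2]
width: 25.0
```

Request:
{"name": "play_rows", "arguments": {"increments": "0.1 0 0 -0.0015 0;0.1 0 0 -0.0015 0;0.1 0 0 0 0;0.1 0 0 0 0"}}

```text
t: 29.9
ee_pos: [586.2, 128.0, 148.7]
orientation: [-2.401, -2.025, 0.0]
ft_force: [-0.5, 0.6, -0.3]
width: 25.5
```

Request:
{"name": "play_rows", "arguments": {"increments": "0.1 0 0 -0.0015 0;0.1 0 0 -0.001 0;0.1 0 0 -0.0005 0;0.1 0 0 0 0;0.1 0 0 0 0"}}

```text
t: 30.4
ee_pos: [586.1, 128.0, 145.6]
orientation: [-2.401, -2.025, 0.0]
ft_force: [-0.6, 0.0, -1.1]
width: 25.7
```

Request:
{"name": "play_rows", "arguments": {"increments": "0.1 0 0 -0.001 0;0.1 0 0 0 0;0.1 0 0 0 0"}}

```text
t: 30.7
ee_pos: [586.3, 128.0, 144.8]
orientation: [2.401, 2.025, 0.0]
ft_force: [0.4, 1.1, -1.5]
width: 25.3
```

Request:
{"name": "play_rows", "arguments": {"increments": "0.1 0 0 -0.0005 0;0.1 0 0 -0.0005 0;0.1 0 0 0 0;0.1 0 0 0 0"}}

```text
t: 31.1
ee_pos: [586.6, 128.1, 144.7]
orientation: [2.401, 2.025, 0.001]
ft_force: [-0.5, 0.3, 7.7]
width: 25.5
```

Contact. Releasing, lifting clear and backing off to the left, then a final check.

Request:
{"name": "play_rows", "arguments": {"increments": "0.6 0 0 0 0;0.6 0 0 0 0;0.6 0 0 0 0;0.6 0 0 0 0;0.6 0 0 0 0;0.6 0 0 0.01 0;0.6 0 0 0.025 0;0.6 0 0 0.035 0;0.6 0 0 0.035 0;0.6 0 0 0.02 0;0.6 -0.01 0.03 0.01 0;0.6 -0.02 0.04 0 0;0.6 -0.02 0.04 0 0;0.6 -0.02 0.04 0 0;0.6 -0.02 0.04 0 0;0.6 -0.02 0.04 0 0;0.6 -0.01 0.02 0 0;0.6 0 0 0 0;0.6 0 0 0 0"}}

```text
t: 33.0
ee_pos: [466.0, 378.1, 279.1]
orientation: [2.4, 2.027, 0.0]
ft_force: [1.3, -0.4, 0.8]
width: 52.6
```

```bash
python3 - <<'E'
from rel import *
o=ctrl.get_obs();print(o['t'],o['ee_pos'],o['ft_force'],o['width'])
s=grab('side','side10');d=grab('top','top10')
for n,x,y,h in(('tall',587,125,171),('squat',474,-18,116),('medA',488,86,141),('medB',653,-44,141),('sq_in',670,61,116),('tall_in',554,-81,171)):print(n,held(s,x,y,h))
a=cv2.resize(d['img'][110:260,150:530],None,fx=2,fy=2,interpolation=2)
b=s['img'][80:380,180:560];b=cv2.resize(b,(380,300))
o=np.zeros((600,760,3),'u1');o[:300]=a;o[300:,:380]=b;cv2.imwrite('pics/c12.png',o[:,:,::-1])
E
```

```text
33.0 [466.03924428 378.05293178 279.13710337] [ 1.30410675 -0.44020385  0.76415077] 52.558471077988635
tall (array([588.4, 127.1]), 13.1, 26, array([587.6, 125. , 170.1]))
squat (array([474.4, -16.5]), 23.7, 115, array([474.4, -18.7, 115.2]))
medA (array([488. ,  85.4]), 17.1, 51, array([487.4,  84.3, 140.1]))
medB (array([652.7, -43.3]), 18.2, 63, array([652.8, -44.4, 140.3]))
sq_in (array([669.5,  58.3]), 23.2, 91, array([669.1,  58.6, 115.3]))
tall_in (array([554.2, -81.9]), 12.7, 40, array([554.5, -81.9, 170.4]))
```

View pics/c12.png

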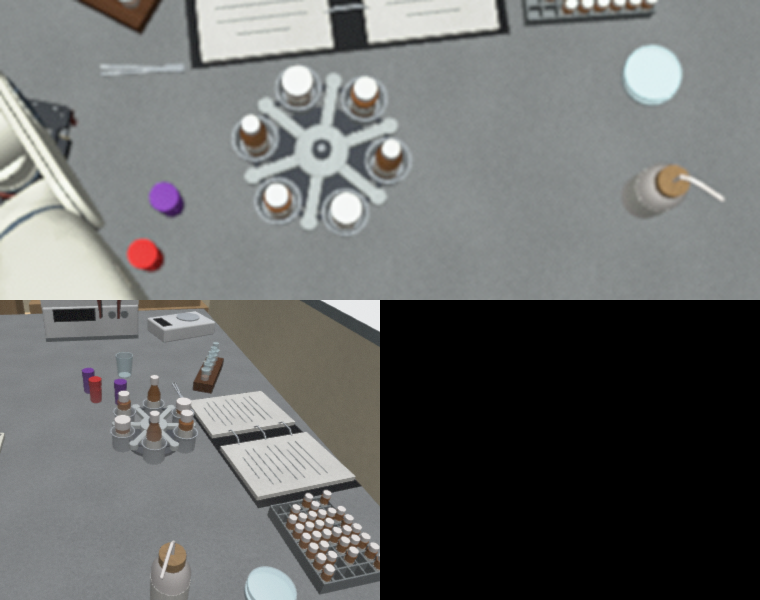

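All six buckets are filled: tall (250,130) opposite tall (389,155), jar (298,83) opposite jar (346,210), medium (277,200) opposite medium (365,95). Every cap is at its seated height, and the bystanders have not moved.

```bash
python3 -c "
from workcell import ctrl
print(ctrl.close_job())"
```

```text
the job is handed in; nothing more can be done
None
```

I loaded the rotor as asked and handed the job in at about 33 s on the robot's clock. Each kind now faces its own across the hub: tall opposite tall, squat jar opposite squat jar, and the two mediums opposite each other.

- **Placing:** I lowered each bottle upright until the wrist felt light contact with the bucket floor (3–11 N), and only then let go.
- **Heights:** In the last side view, the cap tops read 170.1 mm for the tall, 115.2 mm for the squat jar, and 140.1 and 140.3 mm for the mediums. The expected seated heights are 171, 116, 141 and 141 mm.
- **Left alone:** The tall bottle and jar already in the rotor read within about 2 mm of where they started. The wash bottle, beaker and purple and red look-alikes look unmoved, though I judged those by eye.
- **Disagreement:** The two cameras differed by about 4 mm in y. I corrected for this by comparing each held bottle with its bucket in the same side view.

I viewed 13 of the 14 pictures in the budget.

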